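# Nudge the slide carrier onto the stage's locating pins

## Robot

A 6-joint arm with a two-finger parallel gripper is mounted at the origin on the work surface. World frame = base frame: x ahead of the robot, y to its left, z up, the work surface at z = 0. Lengths are in m, angles in rad, forces in N, time in s.
With the tool pointing down it reaches from about 0.3 to 0.775 m from the base axis. Payload 14.6 kg.
Tool frame: the origin (TCP) lies at the very end of the fingers, on their centre line; the grasp point (between the pads) lies 19 mm behind it (ctrl.hold_point_z is the z of the grasp point in the tool frame, in m); z points along the fingers, y is the direction in which the jaws open and shut (so a half turn about z gives the same grasp; the last joint's range is limited). The gripper opens to 94 mm and grips with 3 to 60 N. Pads are 16 mm wide; open, the fingers measure 119 mm over their backs; the gripper's body (75 mm by 177 mm) begins 78 mm behind the grasp point.
Start: joints at [-1.375, 0.3, 1.521, -0, 1.321, -0.067], TCP at [0.143, -0.531, 0.205] pointing down, gripper open.
Joint ranges: [-3.03, 3.03], [-0.79, 2.21], [0.23, 2.52], [-1.04, 4.18], [0, 3.07], [-2.55, 2.55]. Speed limits (rad/s): [2.22, 2.22, 2.57, 3.14, 3.14, 3.14].

## Interface

Orientations are given as [roll, pitch, yaw] about the fixed x, y, z axes, in that order (R = Rz(yaw) Ry(pitch) Rx(roll)).
In Python, from station import ctrl, cams, hand_in gives the robot as it stands.
- The arm moves only by the tool servo_tool, never from a script. Its argument "rows" is a list of rows, each a list of 7 numbers: the shift along the world's x, y, z in m, then the turn, a rotation vector about the world's x, y, z in rad, then the gripper command: -1 is shut, 1 is fully open, values between are in proportion. A call has exactly 8 rows; each row is the pose to reach, as a shift and turn from the pose measured when the call began; what a row does not reach only later rows make up. A row lasts 1/12 s, in which the tool goes at most 41.7 mm and 7.16 degrees, less where a joint would pass 70% of its speed; a pose out of reach is approached as far as the arm can. A call with a gripper value outside its range is refused whole. The fingers move at their own pace and stop on an object; "newtons" is the grip in N (left out, the last holds). Time passes only in rows, so rows that repeat a pose let the fingers close, or fill a call up. It gives the time, the measured TCP pose, the force and the opening at its end, in the units of the state.
- ctrl.get_obs(): the state, without advancing time (a new reading comes with each control period).
- cams.camera(name): name is "side" or "top" or "wrist"; returns a dict with "image" (400x640x3 uint8, red, green, blue), "depth" (400x640 float32, m along the optical axis (not along the pixel's ray), 0 where there is no reading), "fx", "fy", "cx", "cy" (pixels), "dist_coeffs" ([k1, k2, p1, p2, k3] as OpenCV has them; the pictures are not rectified), "rvec" (rotation vector, rad) and "tvec" (3), from world to camera coordinates, as OpenCV has them; the wrist camera has in their place "hand_eye" (4x4, takes a point from camera to tool coordinates, whose origin is the TCP and whose axes are the flange's). Camera axes: x right, y down, z forward; pixel columns grow to the right and rows downward; lengths in m; the calibration is good to about 2 mm. A picture is of the moment at which its call begins: read the wrist's pose just before it.
- hand_in(): hands the job in, once; it reports no verdict.
Trained networks look in a picture, given as the dict that the camera call returned (one of the last four; its "shot" number tells which), for a name from the list of things; names that differ only in an ending like _2 or _b are one class to them, and where a whole thing is asked for, a point or a joint stands for the part that bears it (a point fixed in the world has none). Each returns a list of dicts, best first, with "p" (0 to 1); they miss things now and then, are a little off and sometimes report something else, mostly with a low value. They report only what shows in the picture. A call takes as long as a camera call. They do not tell look-alikes from the thing itself.
- cams.spot_in(picture, name): "box" ([left, top, right, bottom] as shares, 0 to 1, of the picture: columns of its width, rows of its height, round what is visible of it).
- cams.place_of(picture, name): "at" ([column, row] as shares, 0 to 1, of the picture: columns of its width, rows of its height: a listed point, or the origin of a listed thing).
The state is a dict: "time_s": time; "qpos": joint angles; "joint_vel": joint speeds; "tau": joint torques, N m; "ee_pos": TCP position; "eef_rot": TCP orientation; "force": force on the tool from outside, world axes, zero at the start; "moment": the same for the moment, N m; "grip_width": finger opening in m.
Only numpy, scipy, OpenCV 4.12 (cv2) and the standard library are available. Lean on these libraries where they do the work, as an engineer would, in place of code of your own. Each camera call takes 0.05 s, during which the arm holds its last target.

## Task

The aluminium slide carrier lies askew on the black microscope stage, its far side riding up on the stage's two hidden locating pins. Gently push it sideways with the fingertips, never gripping or lifting it, until both its holes drop over the pins and it lies flat on the stage inside the white outline. Leave the oil bottle, the objective and the slide box where they stand.

Things in the scene. Friction and masses are not known exactly. Their poses are not given: they have to be found in the camera images.
- stage: Low black stage, fixed to the bench; place and yaw vary. Flat deck 260 x 240 mm (x, y), 40 mm above the bench. Origin: centre of its underside; x to its far side (roughly away from the robot), y to its left. A white 134 mm square outline on the deck, centred on the origin, frames the seated carrier. An adjusting screw sticks out below the deck on the far side, to 152 mm from the centre.
- pin_left (a point): Tip of the left brass locating pin, at x +25, y +36 mm of the stage, 6 mm above the deck; hidden under the carrier at the start. Pin 10 mm in diameter for the lowest 3 mm, then tapering to 5 mm at the tip.
- pin_right (a point): Tip of the right pin, alike, at x +25, y -36 mm of the stage.
- carrier: Loose aluminium plate 130 x 130 x 10 mm, 0.3 to 0.6 kg, a glass slide clipped on top (clips rise 4 mm). Origin: centre of its underside; axes as the stage's. Starts 12 to 26 mm too near along the stage's x, up to 16 mm off in y, turned up to 0.15 rad, near edge on the deck, far part up on the pins (tilt about 0.06 rad). Seated: flat, origin 40 mm right above the stage's origin.
- hole_left (a point): Centre, at the underside, of the carrier's left hole: a round through hole of 13 mm at x +25, y +36 mm of the carrier. With both holes within about 3 mm of the pins the carrier drops on, and the pins stop it.
- hole_right (a point): Centre, at the underside, of the right hole, alike, at x +25, y -36 mm of the carrier.
- oil_bottle: Bystander: small amber bottle with black cap, 32 mm in diameter, 65 mm tall, upright on the bench beside the stage, loose. Origin: centre of its underside.
- objective: Bystander: black microscope objective with a green band, 35 mm in diameter, 50 mm tall, standing on the bench beside the stage, loose. Origin: centre of its underside.
- slide_box: Bystander: blue slide box with white lid, 87 x 62 mm, 34 mm tall, on the bench beside or beyond the stage, loose. Origin: centre of its underside.
Things that resemble listed ones, but are neither listed nor needed, are in the scene too. Of the things that look like the carrier, the middle-sized one is meant.

How it is judged:
By the outcome, as a careful person would: the job done as asked, in the order asked, and still so for the second after the job is handed in, with the robot touching nothing.
It also fails if it takes over 64 s, if anything falls off the work surface, if the arm or the gripper's body presses on something with over 40 N, if the wrist force passes 120 N, or if a joint passes its speed limit or range.

## Working session

There is one attempt and no reset: what is moved stays moved. The work goes in short steps, Python scripts to look and compute and a tool call to move; the robot and the scene stay as the last step left them, time stands still between calls to the robot, and variables do not carry over. Pictures are saved under pics/ and viewed, and the job is handed in when it is done.

Besides the shell and the picture viewer there is one more tool, called after ">>>" by a JSON object that holds its "api" and its "payload", one argument or row to a line. servo_tool: Moves the arm, as the interface text tells. Its arguments: {"type":"object","properties":{"rows":{"type":"array"},"newtons":{"type":"number"}},"required":["rows"]}

```bash
mkdir -p pics; ls; python3 - <<'E'
from station import ctrl,cams
import cv2,json
o=ctrl.get_obs();print(o)
for n in ["side","top"]:
    p=cams.camera(n);cv2.imwrite(f"pics/{n}0.png",p["image"][:,:,::-1])
    print(n,p["fx"],p["fy"],p["cx"],p["cy"],p["dist_coeffs"],p["rvec"],p["tvec"])
    for t in ["carrier","stage","hole_left","hole_right","oil_bottle","objective","slide_box"]:
        k="at"
        print(t,[([round(float(x*s)) for x,s in zip(d["at"],(640,400))],round(d["p"],2)) for d in cams.place_of(p,t)])
E
```

```text
pics
{'time_s': 0.0, 'qpos': array([-1.37456819e+00,  3.00482763e-01,  1.52156509e+00,  1.44347555e-05,
        1.32072116e+00, -6.66086562e-02]), 'joint_vel': array([-1.83784550e-04, -5.32905849e-04, -2.19966436e-03,  1.73161424e-04,
        9.00449789e-06,  2.78752677e-04]), 'tau': array([ 1.25940158e-03, -5.31804264e+01, -3.52738094e+01,  7.08442647e-02,
        2.44195590e-02, -9.08706420e-05]), 'ee_pos': array([ 0.14284655, -0.53085462,  0.20488671]), 'eef_rot': array([-3.14041984e+00, -9.22478676e-05,  2.62833154e-01]), 'force': array([-0.02591078, -0.7326108 , -0.18557596]), 'moment': array([ 0.05131973,  0.03492295, -0.01132251]), 'grip_width': 0.09388457035266015}
side 389.9268220580816 389.9268220580816 317.7412608653573 195.1263013538025 [0.02314894 0.         0.         0.         0.        ] [ 2.35246591 -0.2776091   0.08731461] [-0.527429    0.15656041  0.72918806]
carrier [([331, 228], 0.9), ([264, 366], 0.89), ([195, 184], 0.86)]
stage []
hole_left [([281, 377], 0.82), ([185, 172], 0.62), ([342, 213], 0.57)]
hole_right [([173, 198], 0.82), ([270, 347], 0.68), ([354, 238], 0.65)]
oil_bottle [([350, 335], 0.61), ([355, 240], 0.24)]
objective [([345, 169], 0.83)]
slide_box [([456, 349], 0.72)]
top 408.3474367822216 408.3474367822216 324.5432995497136 197.46114186275335 [-0.04950135  0.          0.          0.          0.        ] [ 2.15704314 -2.16538634  0.16985842] [-0.00229296  0.53206142  0.99422167]
carrier [([256, 289], 0.9), ([425, 248], 0.83), ([344, 188], 0.72)]
stage []
hole_left [([329, 181], 0.98), ([231, 300], 0.76), ([433, 245], 0.61)]
hole_right [([271, 308], 0.85), ([359, 177], 0.84), ([414, 246], 0.83)]
oil_bottle [([416, 197], 0.72)]
objective [([263, 162], 0.47)]
slide_box [([439, 141], 0.81)]
```

View pics/top0.png

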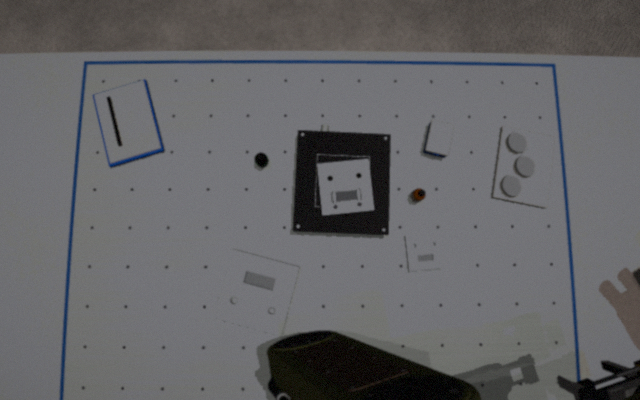

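View pics/side0.png

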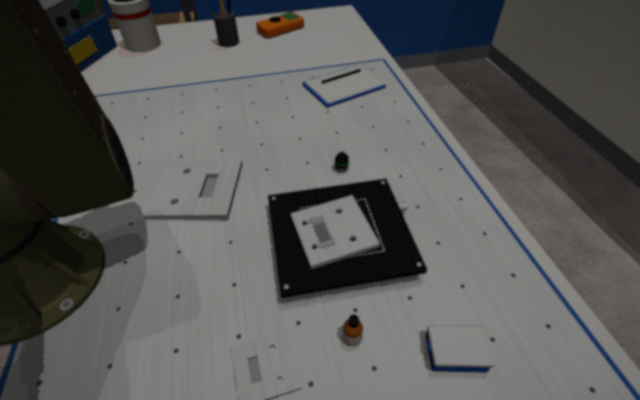

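The top view shows three carrier look-alikes: a large one at about (258,290), a small one at (424,255), and the middle-sized one on the stage at (345,186). The one on the stage is meant. Next I'll measure it and take a crop.

```bash
cat > h.py <<'E'
import numpy as np,cv2
from scipy.spatial.transform import Rotation as R
def extr(p,o=None):
    if "rvec" in p: return cv2.Rodrigues(np.array(p["rvec"],float))[0],np.array(p["tvec"],float).ravel()
    T=np.eye(4);T[:3,:3]=R.from_euler('xyz',o["eef_rot"]).as_matrix();T[:3,3]=o["ee_pos"]
    M=np.linalg.inv(T@np.array(p["hand_eye"]));return M[:3,:3],M[:3,3]
def K(p): return np.array([[p["fx"],0,p["cx"]],[0,p["fy"],p["cy"]],[0,0,1]])
def toworld(p,uv,z,o=None):
    Rm,t=extr(p,o);uv=np.array(uv,float).reshape(-1,1,2)
    n=cv2.undistortPoints(uv,K(p),np.array(p["dist_coeffs"],float)).reshape(-1,2)
    d=np.c_[n,np.ones(len(n))]@Rm;c=-Rm.T@t
    z=np.broadcast_to(z,len(n));return c+d*((z-c[2])/d[:,2])[:,None]
def proj(p,X,o=None):
    Rm,t=extr(p,o)
    return cv2.projectPoints(np.array(X,float),cv2.Rodrigues(Rm)[0],t,K(p),np.array(p["dist_coeffs"],float))[0].reshape(-1,2)
E
python3 - <<'E'
from station import ctrl,cams
from h import *
p=cams.camera("top")
im=p["image"][:,:,::-1]
cv2.imwrite("pics/topcrop.png",cv2.resize(im[115:255,240:440],None,fx=4,fy=4,interpolation=cv2.INTER_CUBIC))
print(toworld(p,[[302,134],[387,136],[384,230],[297,227]],0.04).round(4))
print("carrier c",toworld(p,[345,186],0.055).round(4), "bottle",toworld(p,[418,195],0.03).round(3),"obj",toworld(p,[262,160],0.03).round(3),"box",toworld(p,[437,140],0.03).round(3))
print(ctrl.hold_point_z, cams.camera("wrist")["hand_eye"])
E
```

```text
[[ 0.6962  0.0528  0.04  ]
 [ 0.6912 -0.1663  0.04  ]
 [ 0.4491 -0.1524  0.04  ]
 [ 0.4576  0.0646  0.04  ]]
carrier c [[ 0.5581 -0.055   0.055 ]] bottle [[ 0.539 -0.244  0.03 ]] obj [[0.63  0.156 0.03 ]] box [[ 0.684 -0.3    0.03 ]]
-0.0188 [[ 1.42458377e-04 -9.66298040e-01 -2.57425869e-01  7.33927153e-02]
 [ 9.99999972e-01  1.86349353e-04 -1.46102804e-04 -4.82647249e-04]
 [ 1.89149998e-04 -2.57425841e-01  9.66298039e-01 -1.79845410e-01]
 [ 0.00000000e+00  0.00000000e+00  0.00000000e+00  1.00000000e+00]]
```

View pics/topcrop.png

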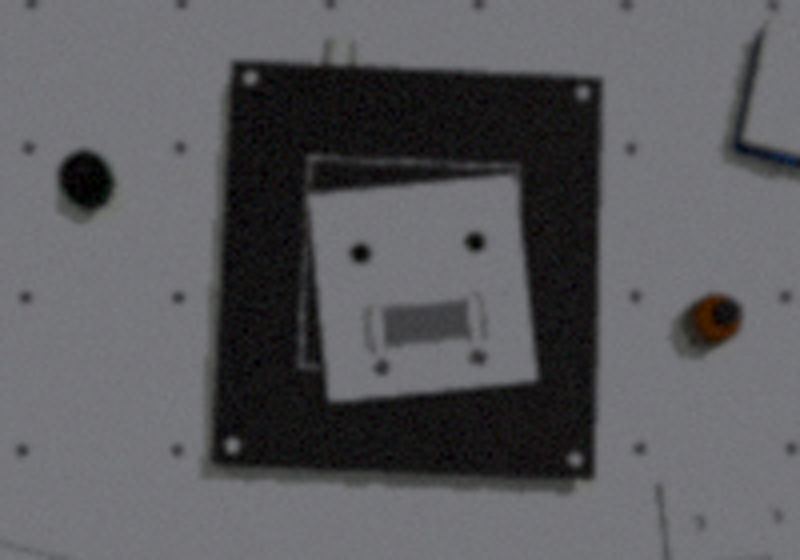

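>>> {"api": "servo_tool", "payload": {
  "rows": [
    [0.03,0.025,0.01,0,0,0.1,1],
    [0.06,0.05,0.02,0,0,0.2,1],
    [0.09,0.075,0.03,0,0,0.3,1],
    [0.12,0.1,0.04,0,0,0.4,1],
    [0.15,0.125,0.05,0,0,0.5,1],
    [0.18,0.15,0.05,0,0,0.6,1],
    [0.2,0.17,0.05,0,0,0.66,1],
    [0.21,0.18,0.05,0,0,0.7,1]
  ]
}}

```text
time_s: 1.57
ee_pos: [0.3549, -0.3489, 0.2558]
eef_rot: [3.141, -0.0, 0.969]
force: [-1.0, -0.9, 0.3]
grip_width: 0.0941
```

>>> {"api": "servo_tool", "payload": {
  "rows": [
    [0.03,0.025,0,0,0,0.1,1],
    [0.06,0.05,0,0,0,0.2,1],
    [0.09,0.075,0,0,0,0.3,1],
    [0.12,0.1,0,0,0,0.4,1],
    [0.15,0.125,0,0,0,0.48,1],
    [0.18,0.15,0,0,0,0.54,1],
    [0.2,0.16,0,0,0,0.56,1],
    [0.2,0.16,0,0,0,0.56,1]
  ]
}}

```text
time_s: 2.23
ee_pos: [0.5575, -0.1861, 0.255]
eef_rot: [3.141, -0.001, 1.534]
force: [-0.7, 0.0, -0.7]
grip_width: 0.0939
```

```bash
python3 - <<'E'
from station import ctrl,cams
from h import *
o=ctrl.get_obs();p=cams.camera("wrist")
import pickle;pickle.dump((o,p),open("w1.pkl","wb"))
print(o["time_s"],o["ee_pos"],o["eef_rot"],o["force"])
cv2.imwrite("pics/w1.png",p["image"][:,:,::-1])
E
```

```text
2.2333 [ 0.55745046 -0.18614512  0.25502305] [ 3.14133230e+00 -8.90452971e-04  1.53385768e+00] [-0.74525415  0.01604572 -0.7222152 ]
```

View pics/w1.png

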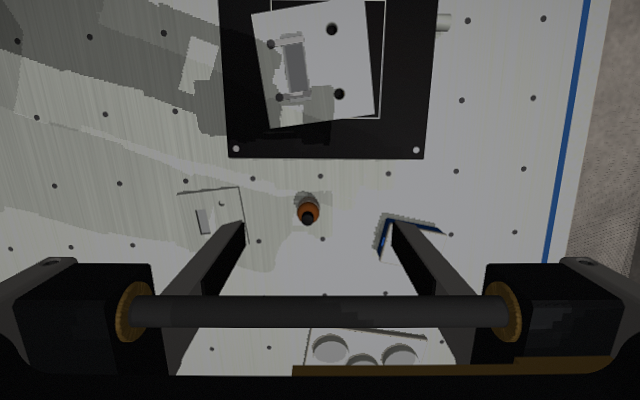

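The wrist view shows the carrier at the top, (250–380, 0–130), slightly cut off, with its holes at (331,29) and (339,94). I'll move over it for a full view.

>>> {"api": "servo_tool", "payload": {
  "rows": [
    [0,0.02,0,0,0,0,0.9],
    [0,0.04,0,0,0,0,0.9],
    [0,0.06,0,0,0,-0.03,0.9],
    [0,0.075,0,0,0,-0.03,0.9],
    [0,0.08,0,0,0,-0.03,0.9],
    [0,0.08,0,0,0,-0.03,0.9],
    [0,0.08,0,0,0,-0.03,0.9],
    [0,0.08,0,0,0,-0.03,0.9]
  ]
}}

```text
time_s: 2.95
ee_pos: [0.5558, -0.1086, 0.2551]
eef_rot: [-3.141, -0.0, 1.5]
force: [0.5, -0.2, -0.9]
grip_width: 0.0893
```

```bash
python3 - <<'E'
from station import ctrl,cams
from h import *
o=ctrl.get_obs();p=cams.camera("wrist")
import pickle;pickle.dump((o,p),open("w2.pkl","wb"))
print(o["time_s"],o["ee_pos"],o["eef_rot"],o["force"])
im=p["image"][:,:,::-1]
cv2.imwrite("pics/w2.png",cv2.resize(im[0:250,190:470],None,fx=2.4,fy=2.4,interpolation=cv2.INTER_CUBIC))
for t in ["carrier","hole_left","hole_right"]:
    print(t,[([round(float(x*s),1) for x,s in zip(d["at"],(640,400))],round(d["p"],2)) for d in cams.place_of(p,t)])
E
```

```text
2.95 [ 0.55579161 -0.10860998  0.25507403] [-3.14139492e+00 -4.09051808e-04  1.50043133e+00] [ 0.52306325 -0.21234695 -0.88838481]
carrier [([313.9, 131.5], 0.84), ([225.4, 267.4], 0.58)]
hole_left [([333.9, 96.2], 0.75), ([235.3, 278.7], 0.59)]
hole_right [([229.9, 252.1], 0.9), ([332.5, 97.6], 0.58), ([341.0, 155.8], 0.55)]
```

View pics/w2.png

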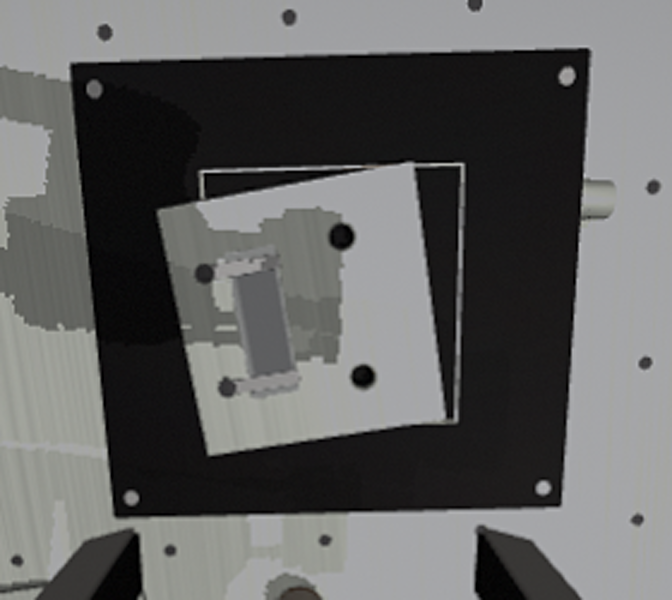

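```bash
cat > fit.py <<'E'
from h import *
from scipy.optimize import least_squares
def fitstage(p,o,uv):
    L=np.array([[130,120,40],[-130,120,40],[-130,-120,40],[130,-120,40]])/1e3
    def P(v): return L@R.from_euler('z',v[2]).as_matrix().T+[v[0],v[1],0]
    r=least_squares(lambda v:(proj(p,P(v),o)-uv).ravel(),[.57,-.05,-.05]);return r.x,np.abs(r.fun).max()
def fitcar(p,o,uv,extra=None):
    L=np.array([[65,65,10],[-65,65,10],[-65,-65,10],[65,-65,10],[25,36,10],[25,-36,10]])[:len(uv)]/1e3
    def P(v):
        return L@(R.from_euler('z',v[2]).as_matrix()@R.from_euler('y',v[3]).as_matrix()).T+[v[0],v[1],.04+.065*abs(np.sin(v[3]))]
    r=least_squares(lambda v:(proj(p,P(v),o)-uv).ravel(),[.56,-.05,.05,-.05]);return r.x,np.abs(r.fun).max()
def rel(s,c):
    d=R.from_euler('z',-s[2]).apply([c[0]-s[0],c[1]-s[1],0]);return d[:2]*1e3,c[2]-s[2]
E
python3 - <<'E'
from fit import *
import pickle
o,p=pickle.load(open("w2.pkl","rb"))
f=lambda a:np.array(a)/2.4+[190,0]-[.3,.3]
s,e=fitstage(p,o,f([[590,50],[71,64],[114,517],[561,506]]));print("stage",s.round(4),e)
c,e2=fitcar(p,o,f([[413,162],[157,210],[208,456],[446,421],[341,236],[363,376]]));print("car",c.round(4),e2)
print(rel(s,c))
E
```

```text
stage [ 0.5722 -0.0498 -0.0451] 1.1917814004764011
car [ 0.5568 -0.0559  0.0984 -0.0745] 0.7712959463153197
(array([-15.10325897,  -6.73948127]), np.float64(0.143473764256392))
```

>>> {"api": "servo_tool", "payload": {
  "rows": [
    [0,-0.02,0,0,0,0.02,0.6],
    [-0.002,-0.04,-0.01,0,0,0.026,0.6],
    [-0.003,-0.0435,-0.04,0,0,0.026,0.6],
    [-0.003,-0.0435,-0.08,0,0,0.026,0.6],
    [-0.003,-0.0435,-0.115,0,0,0.026,0.6],
    [-0.003,-0.0435,-0.14,0,0,0.026,0.6],
    [-0.003,-0.0435,-0.16,0,0,0.026,0.6],
    [-0.003,-0.0435,-0.16,0,0,0.026,0.6]
  ]
}}

```text
time_s: 3.82
ee_pos: [0.551, -0.1513, 0.0908]
eef_rot: [-3.135, -0.002, 1.526]
force: [-0.4, -0.4, -0.4]
grip_width: 0.0751
```

>>> {"api": "servo_tool", "payload": {
  "rows": [
    [0,0,-0.01,0,0,0,0.6],
    [0,0,-0.02,0,0,0,0.6],
    [0,0,-0.03,0,0,0,0.6],
    [0,0,-0.038,0,0,0,0.6],
    [0,0,-0.044,0,0,0,0.6],
    [0,0,-0.048,0,0,0,0.6],
    [0,0,-0.0505,0,0,0,0.6],
    [0,0,-0.0505,0,0,0,0.6]
  ]
}}

```text
time_s: 4.48
ee_pos: [0.5512, -0.1514, 0.0407]
eef_rot: [-3.135, -0.002, 1.526]
force: [0.2, -0.5, 1.3]
grip_width: 0.0753
```

```bash
cat > look.py <<'E'
from station import ctrl,cams
from h import *
import sys,pickle
n=sys.argv[1]
o=ctrl.get_obs();p=cams.camera("wrist");t=cams.camera("top")
pickle.dump((o,p,t),open(n+".pkl","wb"))
print(o["time_s"],o["ee_pos"].round(4),o["eef_rot"].round(4),o["force"].round(2),o["grip_width"])
im=p["image"][:,:,::-1]
a=cv2.resize(im,(800,500));cv2.imwrite(f"pics/{n}_w.png",a)
b=cv2.resize(t["image"][115:255,240:440,::-1],None,fx=4,fy=4,interpolation=cv2.INTER_CUBIC);cv2.imwrite(f"pics/{n}_t.png",b)
s=[.5722,-.0498,-.0451]
d=R.from_euler('z',-s[2]).apply([o["ee_pos"][0]-s[0],o["ee_pos"][1]-s[1],0])*1e3
print("tcp in stage mm",d.round(1))
E
python3 look.py a1
```

```text
4.4833 [ 0.5512 -0.1514  0.0407] [-3.1354e+00 -2.2000e-03  1.5264e+00] [ 0.23 -0.47  1.26] 0.0752704889223331
tcp in stage mm [ -16.4 -102.4    0. ]
```

View pics/a1_w.png

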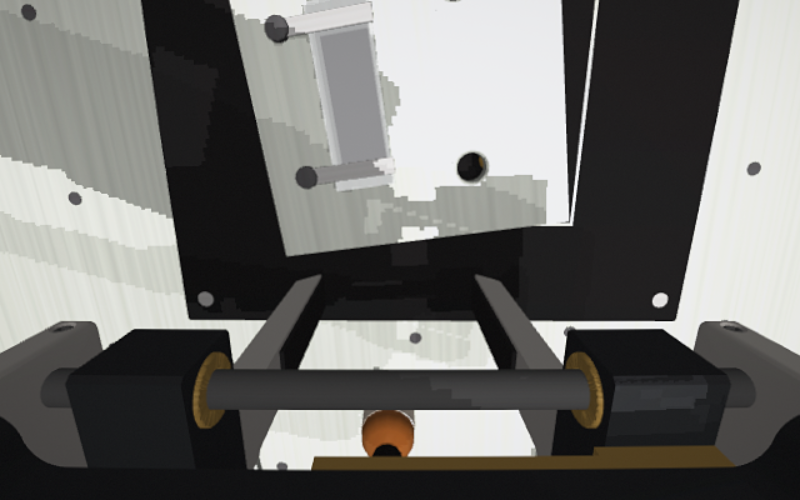

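View pics/a1_t.png

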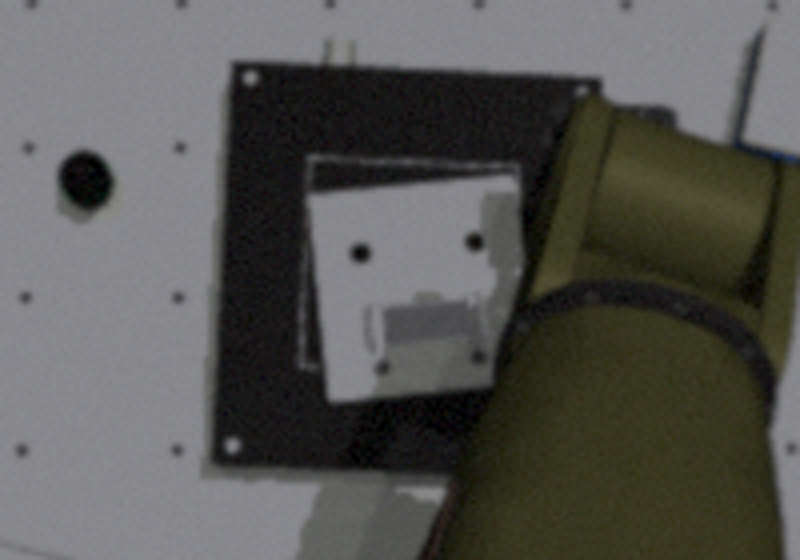

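>>> {"api": "servo_tool", "payload": {
  "rows": [
    [0,0,0.003,0,0,0,0.6],
    [0,0.004,0.003,0,0,0,0.6],
    [0.0003,0.007,0.003,0,0,0,0.6],
    [0.0004,0.01,0.003,0,0,0,0.6],
    [0.0006,0.013,0.003,0,0,0,0.6],
    [0.0007,0.016,0.003,0,0,0,0.6],
    [0.0009,0.019,0.003,0,0,0,0.6],
    [0.001,0.021,0.003,0,0,0,0.6]
  ]
}}

```text
time_s: 5.25
ee_pos: [0.552, -0.1301, 0.0435]
eef_rot: [-3.135, -0.002, 1.527]
force: [-1.9, -2.7, -0.3]
grip_width: 0.0753
```

```bash
python3 look.py a2
```

```text
5.25 [ 0.552  -0.1301  0.0435] [-3.1351e+00 -2.0000e-03  1.5267e+00] [-1.89 -2.71 -0.32] 0.07530236528855659
tcp in stage mm [-16.5 -81.1   0. ]
```

View pics/a2_w.png

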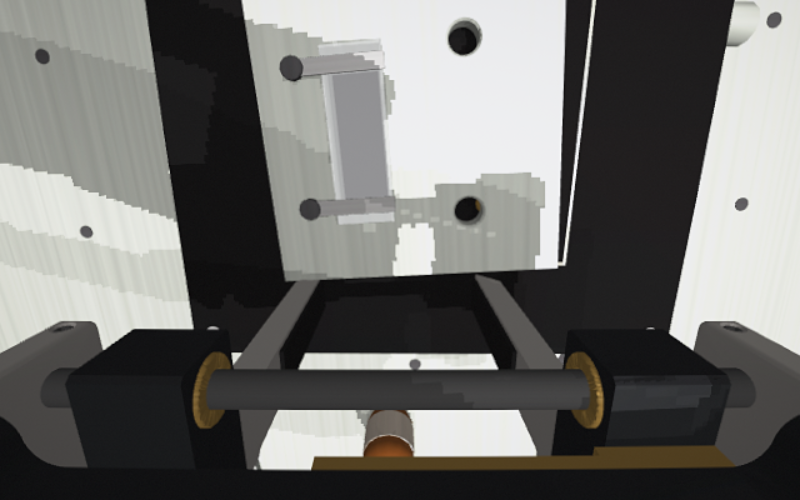

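View pics/a2_t.png

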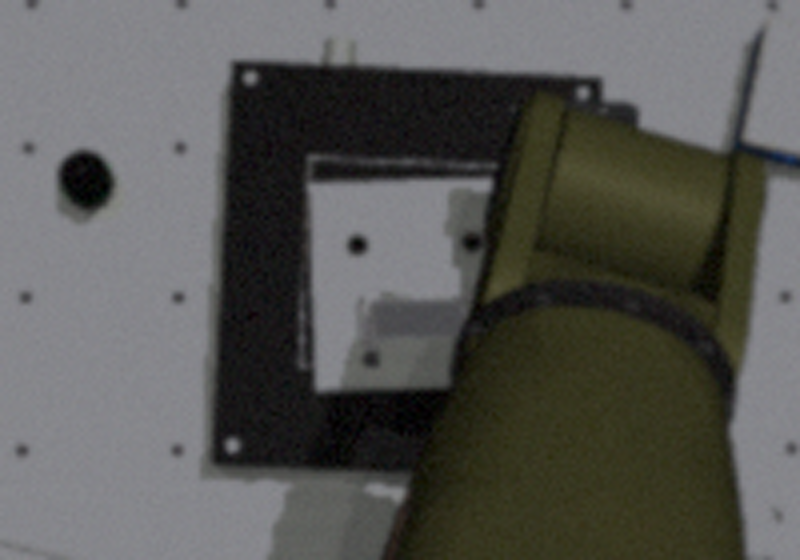

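The carrier has turned and the yaw error is now about 0.05. I'll continue the side push.

>>> {"api": "servo_tool", "payload": {
  "rows": [
    [0,0.001,0,0,0,0,0.6],
    [0.0001,0.002,0,0,0,0,0.6],
    [0.0002,0.0035,0,0,0,0,0.6],
    [0.0002,0.0045,0,0,0,0,0.6],
    [0.0003,0.0055,0,0,0,0,0.6],
    [0.0003,0.006,0,0,0,0,0.6],
    [0.0003,0.006,0,0,0,0,0.6],
    [0.0003,0.006,0,0,0,0,0.6]
  ]
}}

```text
time_s: 6.02
ee_pos: [0.5527, -0.1239, 0.0437]
eef_rot: [-3.136, -0.002, 1.527]
force: [-0.9, 0.1, 0.6]
grip_width: 0.0752
```

```bash
python3 look.py a3
```

```text
6.0167 [ 0.5527 -0.1239  0.0437] [-3.1360e+00 -2.4000e-03  1.5266e+00] [-0.87  0.08  0.59] 0.07516926809893569
tcp in stage mm [-16.2 -74.9   0. ]
```

View pics/a3_w.png

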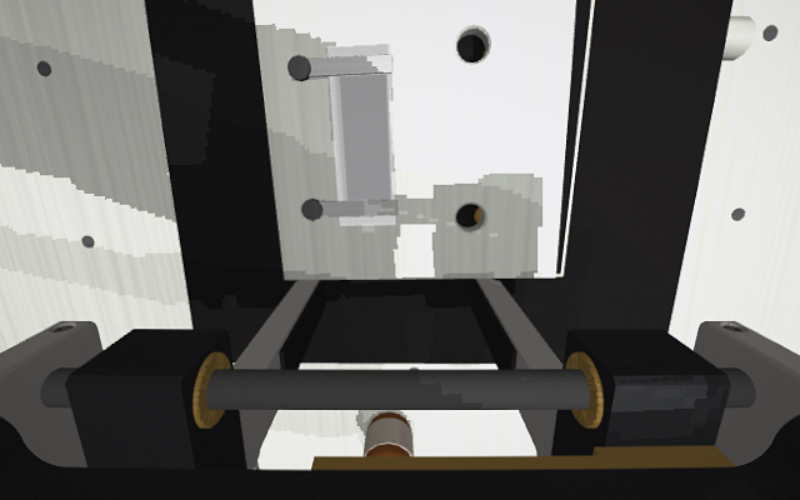

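View pics/a3_t.png

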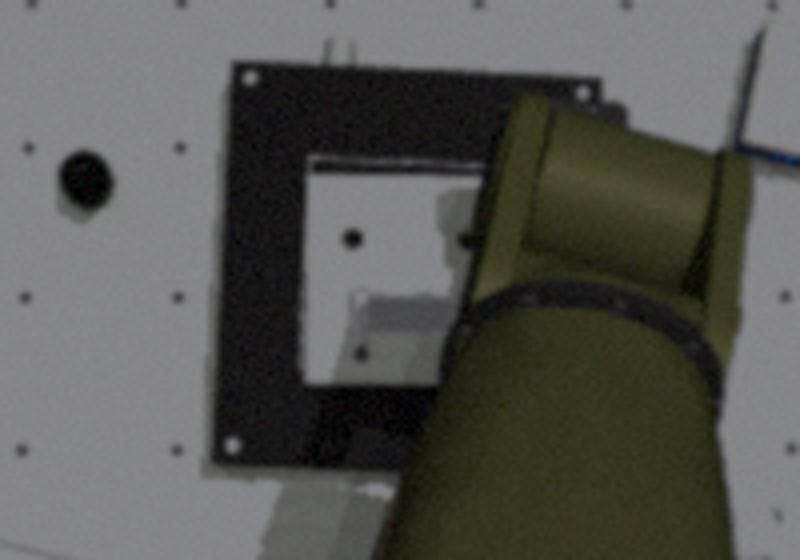

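The right edge is now parallel to the fingers and the brass pin shows in the right hole at (478,215). I'll back off, raise the arm and measure.

>>> {"api": "servo_tool", "payload": {
  "rows": [
    [-0.0005,-0.01,0,0,0,0,0.6],
    [-0.001,-0.025,0.005,0,0,0,0.6],
    [-0.001,-0.03,0.04,0,0,0,0.6],
    [-0.001,-0.03,0.08,0,0,0,0.6],
    [0,-0.02,0.12,0,0,0,0.6],
    [0,0,0.16,0,0,0,0.6],
    [0,0.015,0.2,0,0,0,0.6],
    [0,0.02,0.21,0,0,0,0.6]
  ]
}}

```text
time_s: 6.78
ee_pos: [0.5538, -0.1033, 0.2598]
eef_rot: [3.14, -0.001, 1.527]
force: [0.1, 0.1, 0.3]
grip_width: 0.0752
```

```bash
python3 look.py a4; python3 - <<'E'
import pickle,cv2
o,p,t=pickle.load(open("a4.pkl","rb"))
im=p["image"][:,:,::-1]
cv2.imwrite("pics/a4c.png",cv2.resize(im[0:250,190:470],None,fx=2.4,fy=2.4,interpolation=cv2.INTER_CUBIC))
E
```

```text
6.7833 [ 0.5538 -0.1033  0.2598] [ 3.1397e+00 -1.4000e-03  1.5271e+00] [0.05 0.14 0.32] 0.07519195762225125
tcp in stage mm [-16.  -54.3   0. ]
```

View pics/a4c.png

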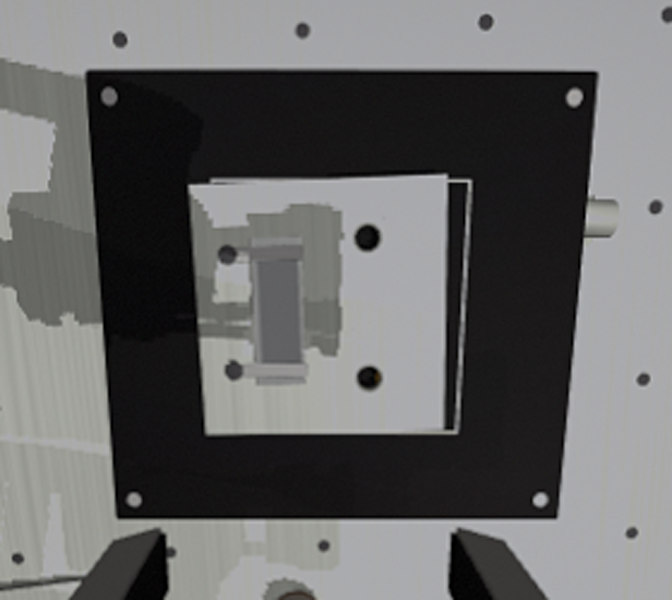

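```bash
python3 - <<'E'
from fit import *
import pickle
o,p,t=pickle.load(open("a4.pkl","rb"))
f=lambda a:np.array(a)/2.4+[190,0]-[.3,.3]
s,e=fitstage(p,o,f([[597,73],[87,71],[118,518],[557,517]]));print("stage",s.round(4),e)
c,e2=fitcar(p,o,f([[447,174],[189,184],[206,434],[444,430],[367,237],[369,378]]));print("car",c.round(4),e2)
print(rel(s,c), (np.array([1,1])))
# outline pred check
s3=np.array(s)
L=np.array([[67,67,40],[-67,67,40],[67,-67,40]])/1e3
print(((proj(p,L@R.from_euler('z',s[2]).as_matrix().T+[s[0],s[1],0],o)-[190,0]+.3)*2.4).round(0))
E
```

```text
stage [ 0.5723 -0.0495 -0.0439] 1.4465332751827589
car [ 0.5621 -0.0478 -0.0115 -0.068 ] 0.22969031494733372
(array([-10.29331632,   1.2843956 ]), np.float64(0.03233127448967561)) [1 1]
[[470. 181.]
 [213. 181.]
 [456. 432.]]
```

>>> {"api": "servo_tool", "payload": {
  "rows": [
    [-0.01,0.007,0,0,0,-0.11,0.6],
    [-0.02,0.014,0,0,0,-0.22,0.6],
    [-0.03,0.02,0,0,0,-0.33,0.6],
    [-0.04,0.027,0,0,0,-0.44,0.6],
    [-0.05,0.034,0,0,0,-0.55,0.6],
    [-0.06,0.041,0,0,0,-0.66,0.6],
    [-0.07,0.048,0,0,0,-0.77,0.6],
    [-0.08,0.055,0,0,0,-0.88,0.6]
  ]
}}

```text
time_s: 7.55
ee_pos: [0.4729, -0.0491, 0.2557]
eef_rot: [-3.14, -0.0, 0.642]
force: [-0.4, -0.2, -0.6]
grip_width: 0.0753
```

>>> {"api": "servo_tool", "payload": {
  "rows": [
    [-0.006,0.004,0,0,0,-0.11,0.6],
    [-0.006,0.004,0,0,0,-0.22,0.6],
    [-0.006,0.004,0,0,0,-0.33,0.6],
    [-0.006,0.004,0,0,0,-0.44,0.6],
    [-0.006,0.004,0,0,0,-0.55,0.6],
    [-0.006,0.004,0,0,0,-0.65,0.6],
    [-0.006,0.004,0,0,0,-0.69,0.6],
    [-0.006,0.004,0,0,0,-0.69,0.6]
  ]
}}

```text
time_s: 8.22
ee_pos: [0.4666, -0.0457, 0.2544]
eef_rot: [-3.14, 0.002, -0.051]
force: [0.3, 0.4, -0.6]
grip_width: 0.0754
```

```bash
python3 look.py a5
```

```text
8.2167 [ 0.4666 -0.0457  0.2544] [-3.1401e+00  1.5000e-03 -5.1000e-02] [ 0.28  0.39 -0.58] 0.07537473614714303
tcp in stage mm [-105.7   -0.7    0. ]
```

View pics/a5_w.png

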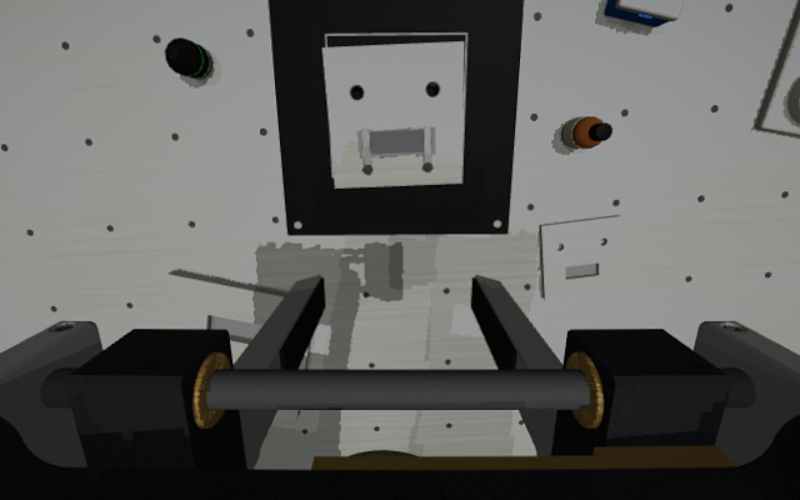

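>>> {"api": "servo_tool", "payload": {
  "rows": [
    [0,0.002,-0.03,0,0,0.006,0.6],
    [0,0.002,-0.06,0,0,0.006,0.6],
    [0,0.002,-0.09,0,0,0.006,0.6],
    [0,0.002,-0.12,0,0,0.006,0.6],
    [0,0.002,-0.145,0,0,0.006,0.6],
    [0,0.002,-0.165,0,0,0.006,0.6],
    [0,0.002,-0.175,0,0,0.006,0.6],
    [0,0.002,-0.18,0,0,0.006,0.6]
  ]
}}

```text
time_s: 8.98
ee_pos: [0.466, -0.0436, 0.0734]
eef_rot: [-3.14, 0.003, -0.04]
force: [0.1, -1.2, -0.2]
grip_width: 0.0749
```

>>> {"api": "servo_tool", "payload": {
  "rows": [
    [0,0,-0.01,0,0,0,0.6],
    [0,0,-0.016,0,0,0,0.6],
    [0,0,-0.022,0,0,0,0.6],
    [0,0,-0.026,0,0,0,0.6],
    [0,0,-0.027,0,0,0,0.6],
    [0,0,-0.027,0,0,0,0.6],
    [0,0,-0.027,0,0,0,0.6],
    [0,0,-0.027,0,0,0,0.6]
  ]
}}

```text
time_s: 9.65
ee_pos: [0.4663, -0.0436, 0.0468]
eef_rot: [-3.14, 0.003, -0.04]
force: [-0.1, -0.4, -0.5]
grip_width: 0.0754
```

```bash
python3 look.py a6
```

```text
9.65 [ 0.4663 -0.0436  0.0468] [-3.14e+00  2.60e-03 -4.00e-02] [-0.12 -0.41 -0.46] 0.07536787779903745
tcp in stage mm [-106.1    1.4    0. ]
```

View pics/a6_w.png

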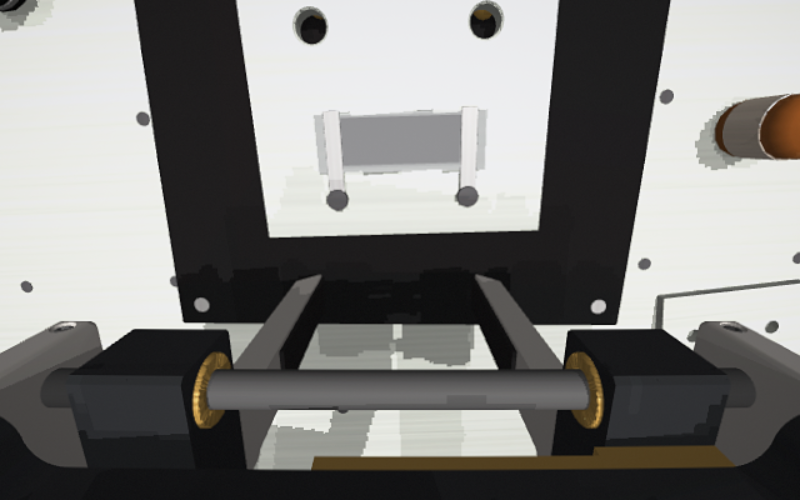

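>>> {"api": "servo_tool", "payload": {
  "rows": [
    [0.004,0,-0.003,0,0,-0.004,0.6],
    [0.009,-0.0003,-0.003,0,0,-0.004,0.6],
    [0.013,-0.0005,-0.003,0,0,-0.004,0.6],
    [0.017,-0.0007,-0.003,0,0,-0.004,0.6],
    [0.02,-0.0009,-0.003,0,0,-0.004,0.6],
    [0.023,-0.001,-0.003,0,0,-0.004,0.6],
    [0.0255,-0.0012,-0.003,0,0,-0.004,0.6],
    [0.027,-0.0012,-0.003,0,0,-0.004,0.6]
  ]
}}

```text
time_s: 10.42
ee_pos: [0.4931, -0.0447, 0.0436]
eef_rot: [-3.14, 0.004, -0.044]
force: [-3.8, 0.8, 2.2]
grip_width: 0.0753
```

```bash
python3 look.py a7
```

```text
10.4167 [ 0.4931 -0.0447  0.0436] [-3.1398  0.0037 -0.0439] [-3.8   0.82  2.24] 0.07532561314188803
tcp in stage mm [-79.2   1.5   0. ]
```

View pics/a7_w.png

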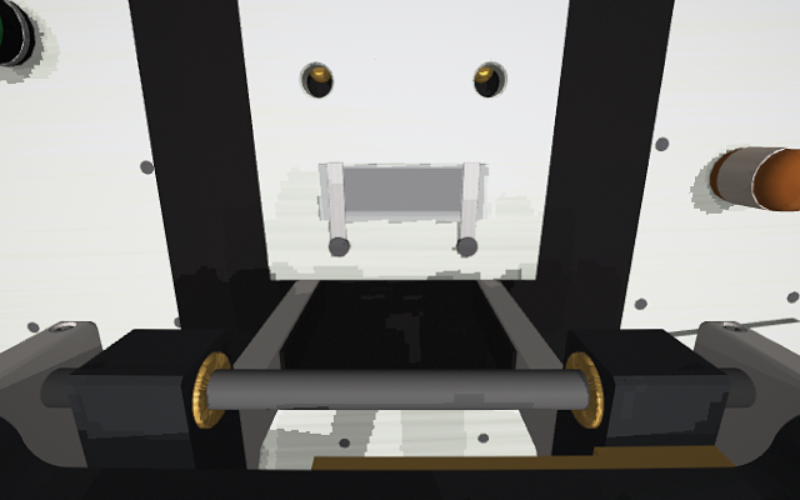

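Both brass pins show in the far half of the holes, at (318,74) and (485,74), and y is nearly centred. I'll keep pushing in small steps.

>>> {"api": "servo_tool", "payload": {
  "rows": [
    [0.001,0,0,0,0,0,0.6],
    [0.0015,0,0,0,0,0,0.6],
    [0.002,-0.0001,0,0,0,0,0.6],
    [0.0025,-0.0001,0,0,0,0,0.6],
    [0.003,-0.0001,0,0,0,0,0.6],
    [0.0035,-0.0002,0,0,0,0,0.6],
    [0.004,-0.0002,0,0,0,0,0.6],
    [0.004,-0.0002,0,0,0,0,0.6]
  ]
}}

```text
time_s: 11.18
ee_pos: [0.4975, -0.045, 0.0437]
eef_rot: [-3.14, 0.003, -0.044]
force: [-0.1, -0.2, 0.9]
grip_width: 0.0754
```

```bash
python3 look.py a8
```

```text
11.1833 [ 0.4975 -0.045   0.0437] [-3.1399e+00  2.6000e-03 -4.4000e-02] [-0.09 -0.17  0.86] 0.07538179375687074
tcp in stage mm [-74.9   1.5   0. ]
```

View pics/a8_w.png

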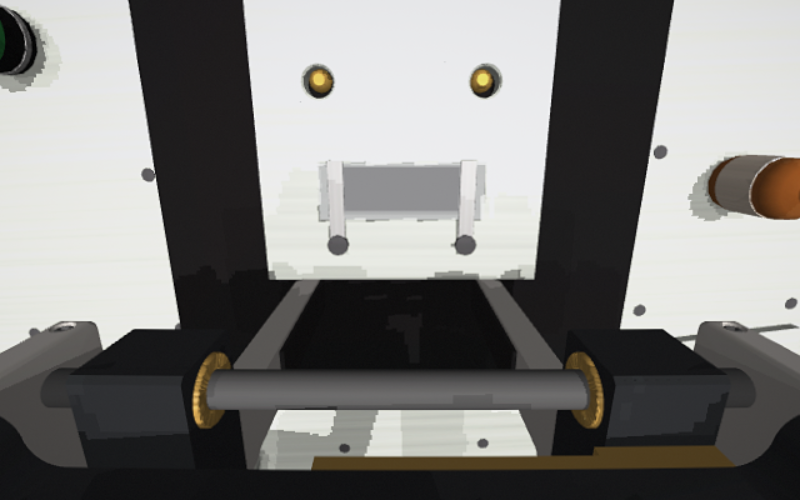

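Both pins are now inside the holes, and it seems to have dropped. I'll back off and check that it's flat.

>>> {"api": "servo_tool", "payload": {
  "rows": [
    [-0.008,0,0,0,0,0,0.6],
    [-0.02,0.001,0.003,0,0,0,0.6],
    [-0.025,0.001,0.03,0,0,0,0.6],
    [-0.025,0.001,0.06,0,0,0,0.6],
    [-0.02,0.001,0.09,0,0,0,0.6],
    [-0.01,0.001,0.11,0,0,0,0.6],
    [0,0.001,0.125,0,0,0,0.6],
    [0,0.001,0.125,0,0,0,0.6]
  ]
}}

```text
time_s: 11.95
ee_pos: [0.499, -0.0442, 0.1716]
eef_rot: [-3.141, -0.003, -0.044]
force: [-0.3, -0.2, 0.6]
grip_width: 0.0754
```

```bash
python3 look.py a9;python3 - <<'E'
import pickle,cv2
o,p,t=pickle.load(open("a9.pkl","rb"))
im=p["image"][:,:,::-1]
cv2.imwrite("pics/a9c.png",cv2.resize(im[0:250,190:470],None,fx=2.4,fy=2.4,interpolation=cv2.INTER_CUBIC))
from station import cams
s=cams.camera("side");cv2.imwrite("pics/a9s.png",cv2.resize(s["image"][150:320,240:450,::-1],None,fx=3.5,fy=3.5,interpolation=cv2.INTER_CUBIC))
E
```

```text
11.95 [ 0.499  -0.0442  0.1716] [-3.1405e+00 -2.6000e-03 -4.4000e-02] [-0.27 -0.21  0.62] 0.07538843790201116
tcp in stage mm [-73.3   2.3   0. ]
```

View pics/a9c.png

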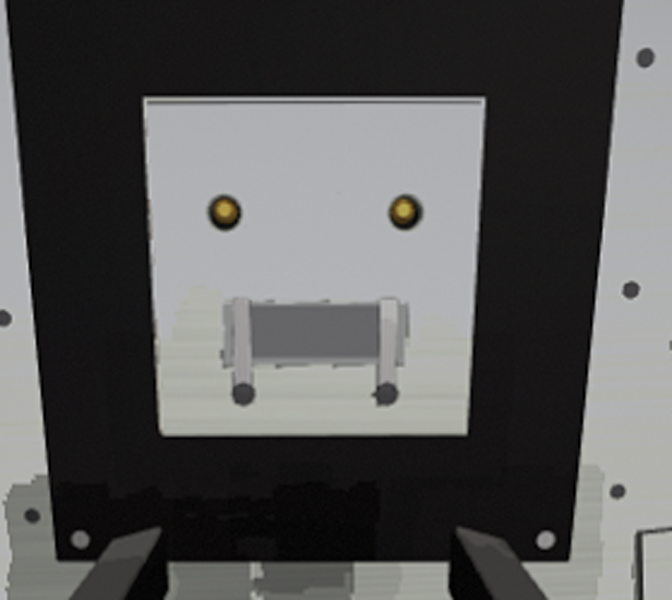

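View pics/a9s.png

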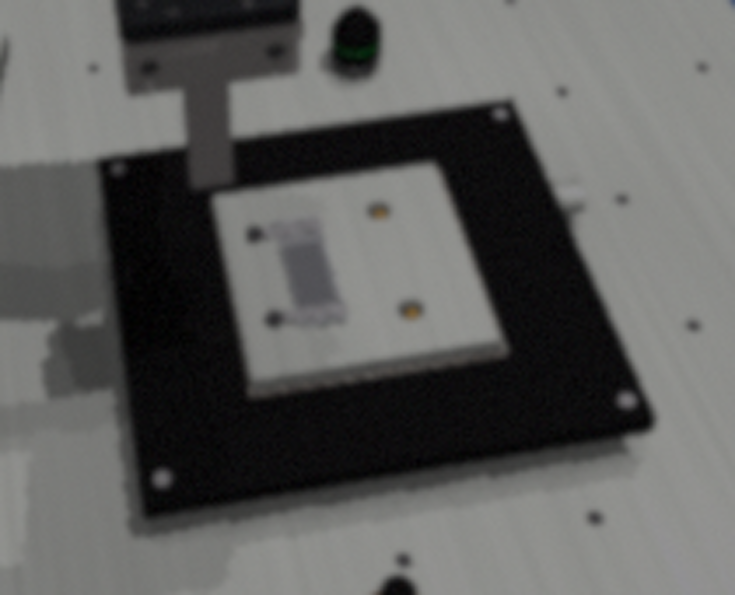

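The carrier looks seated, with pins centred at (225,211) and (403,211) and a uniform thin edge. I'll check the tilt and height from depth.

```bash
python3 - <<'E'
from fit import *
import pickle
from station import cams
o,p,t=pickle.load(open("a9.pkl","rb"))
def plane(p,o,c,mask):
    D=p["depth"];ys,xs=np.nonzero(mask&(D>0))
    n=cv2.undistortPoints(np.c_[xs,ys].astype(float).reshape(-1,1,2),K(p),np.array(p["dist_coeffs"],float)).reshape(-1,2)
    z=D[ys,xs];Rm,tt=extr(p,o);W=(np.c_[n*z[:,None],z]-tt)@Rm
    A=np.c_[W[:,:2]-[.572,-.05],np.ones(len(W))];k=np.linalg.lstsq(A,W[:,2],rcond=None)[0];return k.round(4),len(W)
for nm,q,oo in(("wrist",p,o),("top",t,o)):
    for tag,rects in(("plate",[(-60,60,-60,-45),(-60,60,45,60),(45,60,-60,60)]),("deck",[(-60,110,75,95),(75,110,-90,90),(-60,110,-95,-75)])):
        m=np.zeros((400,640),np.uint8)
        for a,b,c,d in rects:
            z=50 if tag=="plate" else 40
            L=np.array([[a,c,z],[b,c,z],[b,d,z],[a,d,z]])/1e3
            W=L@R.from_euler('z',-.0445).as_matrix().T+[.5722,-.0497,0]
            cv2.fillPoly(m,[proj(q,W,oo).round().astype(np.int32)],1)
        print(nm,tag,plane(q,oo,None,m>0))
f=lambda a:np.array(a)/2.4+[190,0]-[.3,.3]
c,e=fitcar(p,o,f([[485,103],[144,103],[161,435],[467,435]])[[1,2,3,0]]) if 0 else fitcar(p,o,f([[144,102],[161,435],[467,435],[485,102]]))
print(c,e,rel([.5722,-.0497,-.0445],c))
for n in ["oil_bottle","objective","slide_box"]:
    print(n,[([round(float(x*s)) for x,s in zip(d["at"],(640,400))],round(d["p"],2)) for d in cams.place_of(cams.camera("side"),n)][:1])
E
```

```text
wrist plate (array([-0.0028, -0.0001,  0.0507]), 5937)
wrist deck (array([-0.0014, -0.0002,  0.0407]), 12447)
top plate (array([-2.4897,  0.5976,  0.2724]), 920)
top deck (array([-2.2404, -0.3921,  0.2347]), 1996)
[ 0.57056474 -0.04956173 -0.04343347 -0.02275777] 0.6324883623630626 (array([-1.63979058,  0.06538713]), np.float64(0.0010665333254723033))
oil_bottle [([353, 337], 0.94)]
objective [([359, 239], 0.64)]
slide_box [([457, 348], 0.92)]
```

>>> {"api": "servo_tool", "payload": {
  "rows": [
    [-0.01,0,0.02,0,0,0,0.6],
    [-0.02,0,0.04,0,0,0,0.6],
    [-0.03,0,0.06,0,0,0,0.6],
    [-0.04,0,0.08,0,0,0,0.6],
    [-0.04,0,0.09,0,0,0,0.6],
    [-0.04,0,0.09,0,0,0,0.6],
    [-0.04,0,0.09,0,0,0,0.6],
    [-0.04,0,0.09,0,0,0,0.6]
  ]
}}

```text
time_s: 13.07
ee_pos: [0.457, -0.0439, 0.2567]
eef_rot: [-3.14, 0.006, -0.044]
force: [-0.0, -0.2, 0.2]
grip_width: 0.0751
```

```bash
python3 -c "
from station import hand_in;print(hand_in())"
```

```text
the job is handed in; nothing more can be done
None
```

The carrier is seated on both pins, flat on the stage and inside the white outline. I handed the job in at about 13 s, with the arm clear of everything.

**What I did:** I chose the middle-sized carrier, the one on the stage. With both fingertips I pushed its right edge to set the sideways position and most of the turn. I then pushed its near edge until the holes dropped over the pins. Every wrist force I read during the pushes was under 5 N.

**Last checks:**
- **Flatness:** in the wrist depth picture, the carrier's top is 10.0 mm above the deck, with tilt under 0.003 rad.
- **Position:** both pins show inside their holes. The corner fit gives x −1.6 mm, y +0.1 mm and yaw 0.001 rad from the seated pose.
- **Bystanders:** the bottle and the slide box are within about 3 pixels of where they started in the side view. The objective looks unmoved in the side picture.

**Checks that failed or disagreed:**
- **Corner fit:** it gave a tilt of 0.023 rad, against the flat depth plane. I trusted the depth, because the fit used only four hand-picked corners.
- **Top camera depth:** it was no use for the last check; the arm was probably in the way.
- **Objective detection:** the network's last report of the objective was false, at (359,239) on the carrier, so I relied on the picture instead.

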